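# Push the row of reagent cartridges home and close the keeper

## Robot

A 7-joint arm with a two-finger parallel gripper is mounted at the origin on the work surface. World frame = base frame: x ahead of the robot, y to its left, z up, the work surface at z = 0. Lengths are in m, angles in rad, forces in N, time in s.
With the tool pointing down it reaches from about 0.4 to 0.85 m from the base axis. Payload 4.4 kg.
Tool frame: the origin (TCP) lies at the very end of the fingers, on their centre line; the grasp point (between the pads) lies 19 mm behind it; z points along the fingers, y is the line along which they close (so a half turn about z gives the same grasp; the last joint's range is limited). The gripper opens to 94 mm and grips with 3 to 60 N. Pads are 16 mm wide; open, the fingers measure 119 mm over their backs; the gripper's body (75 mm by 177 mm) begins 78 mm behind the grasp point.
Start: joints at [1.104, 0.628, 0.038, 1.517, -0.027, 0.996, -0.02], TCP at [0.254, -0.598, 0.17] pointing down, gripper open.
Joint ranges: [-3.06, 3.06], [-0.37, 2.12], [-1.25, 1.32], [0.18, 2.47], [-1.1, 4.24], [0.23, 1.98], [-2.94, 2.94]. Speed limits (rad/s): [2.57, 2.57, 3.14, 3.14, 3.14, 3.14, 3.14].

## Interface

Orientations are given as a unit quaternion [x, y, z, w].
In Python, from cell import * gives the robot as it stands.
- The arm moves only by the shell command python3 -m crank 'ROWS' [FORCE]. ROWS is JSON, a list of rows, each a list of 7 numbers: the turn, a rotation vector about the tool's x, y, z in rad, then the shift along the tool's x, y, z in m, then the gripper's target within -1 to 1 (shut at 1, half-way at 0, fully open at -1). In form: [[wx, wy, wz, dx, dy, dz, hand], ...]. A call has 1 to 20 rows; each row is the pose to reach, as a shift and turn from the pose commanded when the call began, along the tool's axes at that moment; what a row does not reach only later rows make up. A row lasts 1/12 s, in which the tool goes at most 41.7 mm and 7.16 degrees, less where a joint would pass 70% of its speed; a pose out of reach is approached as far as the arm can. A call with a gripper value outside its range is refused whole. The fingers move at their own pace and stop on an object; FORCE is the grip in N (left out, the last holds). Time passes only in rows, so rows that repeat a pose let the fingers close. It gives the time, the measured TCP pose, the force, the opening and the grip force at its end, in the units of the state.
- read_state(): the state, without advancing time (a new reading comes with each control period).
- grab_frame(name): name is "scene" or "top"; returns (picture, depth): 480x640x3 uint8, blue, green, red; 480x640 float32, m along the optical axis (not along the pixel's ray), 0 where there is no reading.
- camera_params(name): a dict with "fx", "fy", "cx", "cy" (pixels), "dist_coeffs" ([k1, k2, p1, p2, k3] as OpenCV has them; the pictures are not rectified), "R" (3x3) and "t" (3): a world point X has camera coordinates R X + t. Camera axes: x right, y down, z forward; pixel columns grow to the right and rows downward; lengths in m; the calibration is good to about 2 mm. A picture is of the moment at which its call begins. camera_params takes no time and is no camera call.
- job_done(): hands the job in; it is judged then, once.
The state is a dict: "time_s": time; "qpos": joint angles; "dq": joint speeds; "effort": joint torques, N m; "tool_pos": TCP position; "eef_rot": TCP orientation; "force": force on the tool from outside, world axes, zero at the start; "wrist_torque": the same for the moment, N m; "opening": finger opening in m; "gripper_force": force on a finger pad.
Only numpy, scipy, OpenCV 4.12 (cv2) and the standard library are available. Lean on these libraries where they do the work, as an engineer would, in place of code of your own. Each camera call takes 0.05 s, during which the arm holds its last target. There are 200 camera calls.

## Task

Push the four touching reagent cartridges along the loading tray as one row, from behind, until the front one rests against the end stop and none has a gap before it. Then push the steel keeper bar fully across the tray behind the last cartridge, and move clear. Only push: do not lift or tip a cartridge or draw the row apart, and leave the spare cartridge, the jar and the tip box where they stand.

Things in the scene. Friction and masses are not known exactly. Their poses are not given: they have to be found in the camera images.
- tray: Loading tray, fixed: straight aluminium channel 360 mm long. Origin on the bench, mid length and width; x runs along the channel towards the end stop, y across it towards the keeper's pivot, z up. Floor 4 mm above the bench, 39 mm wide between walls 4 mm thick, wall tops 14 mm above the bench. Open end at x = -180 mm, end stop face at x = 160 mm. A catch post 34 mm high stands at x = -1, y = -32 mm.
- stop_face (a point): Middle of the face of the end stop, a dark steel block 40 mm high; the point is 25 mm above the bench, at tray x = 160 mm, y = 0. The front cartridge must come to rest against this face; the cartridges' centres are then at tray x = 140, 100, 60 and 20 mm.
- cartridge1: Front cartridge of the row, the nearest to the end stop: a white plastic block, 40 mm along its own x, 36 mm along y, body 50 mm tall, with two grey caps 15 mm wide and 7 mm high on top; origin at the centre of its underside, z up. x points along the tray's x. About 90 g; pushing the row takes 1 to 4 N.
- cartridge2: Second cartridge of the row, touching the first from behind; the same in shape and size as cartridge1, same origin and axes.
- cartridge3: Third cartridge of the row; the same in shape and size as cartridge1, same origin and axes.
- cartridge4: Last (rearmost) cartridge of the row, whose rear face (its -x face, 20 mm behind its origin) is free to be pushed; the same in shape and size as cartridge1, same origin and axes.
- keeper (a joint): Angle (rad) of the keeper, a level dark steel bar turning about an upright pivot beside the channel. 0: parallel to the channel, pointing to the open end, outside the wall; negative: further outwards; 1.57: closed, at its own stop, across the channel, 6 mm behind where the last cartridge's rear face is when home. Closes anticlockwise seen from above. Stays where left; about 1 N near the tip moves it.
- keeper_pivot (a point): On the keeper's pivot axis at the bar's mid height (30 mm above the bench); at x = -10 mm, y = 45 mm of the tray. A round hub of radius 8 mm, top 40 mm above the bench.
- keeper_tip (a point): End of the keeper bar on its centre line, 80 mm from the pivot, 30 mm above the bench. The bar is straight, 8 mm thick, its underside 22 mm and top 38 mm above the bench, so it passes over the channel walls.
- spare: Spare cartridge standing on the bench beside the tray, not part of the row: white plastic, 40 mm along its own x, 36 mm along y, body 50 mm tall, with two grey caps 15 mm wide and 7 mm high on top; origin at the centre of its underside, z up. Leave it alone.
- jar: Small amber jar, 42 mm across and 65 mm tall; origin at the centre of its underside. Leave it alone.
- tip_box: Grey pipette-tip box, 85 mm along its x, 120 mm along y, 51 mm tall with the tips; origin at the centre of its underside. Leave it alone.
Things that resemble listed ones, but are neither listed nor needed, are in the scene too. What is shaped like the cartridge4 but purple or yellow is not meant.

How it is judged:
By the outcome, as a careful person would: the job done as asked, in the order asked, and still so for the second after the job is handed in, with the robot touching nothing.
It also fails if it takes over 54 s, if anything falls off the work surface, if the arm or the gripper's body presses on something with over 40 N, if the wrist force passes 120 N, or if a joint passes its speed limit or range.

## Working session

There is one attempt and no reset: what is moved stays moved. The work goes in short steps, Python scripts to look and compute and a shell command to move; the robot and the scene stay as the last step left them, time stands still between calls to the robot, and variables do not carry over. Pictures are saved under pics/ and viewed, at most 10 in all, crops included, and the job is handed in when it is done.

```bash
mkdir -p pics; ls; python3 - <<'E'
from cell import *
import cv2,numpy as np
for n in("scene","top"):
    im,d=grab_frame(n); cv2.imwrite(f"pics/{n}0.png",im); np.save(f"pics/{n}0.npy",d)
    p=camera_params(n); print(n,{k:np.round(v,3).tolist() for k,v in p.items()})
s=read_state(); print(s["time_s"],s["tool_pos"],s["eef_rot"],s["force"])
E
```

```text
pics
scene {'fx': 584.822, 'fy': 584.822, 'cx': 311.529, 'cy': 227.468, 'dist_coeffs': [-0.052, 0.0, 0.0, 0.0, 0.0], 'R': [[-0.208, 0.978, 0.019], [0.596, 0.142, -0.79], [-0.776, -0.153, -0.612]], 't': [0.078, -0.299, 1.4]}
top {'fx': 550.869, 'fy': 550.869, 'cx': 310.494, 'cy': 248.101, 'dist_coeffs': [-0.088, 0.0, 0.0, 0.0, 0.0], 'R': [[0.029, -0.999, -0.015], [-0.995, -0.027, -0.096], [0.095, 0.018, -0.995]], 't': [0.031, 0.611, 0.907]}
0.1 [ 0.25336476 -0.59789718  0.16936727] [ 9.79983116e-01  1.99078880e-01 -1.88267066e-04 -8.10304168e-04] [ 0.02751653  0.08311723 -0.46027537]
```

View pics/scene0.png

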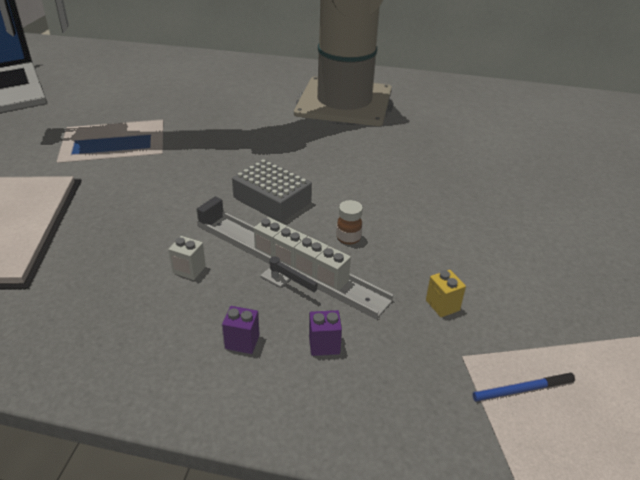

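View pics/top0.png

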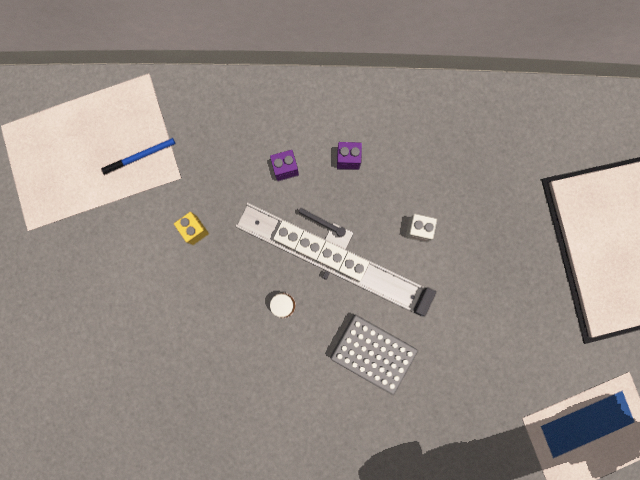

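Top view: the tray runs from its open end at about (247,217) to the stop block at (425,300). The row is at (288,235), (310,245), (333,256) and (355,266), with the rearmost at (288,235). The keeper pivot is at (341,231), the tip at (298,211), and the catch post at (324,275).

Possible mix-ups for the row: the spare at (423,227) is white but off the tray, the purple ones are at (285,164) and (349,155), and yellow is at (190,228). The row in the tray is the one I want. Next, a close crop to check this.

```bash
python3 - <<'E'
import cv2
im=cv2.imread("pics/top0.png")[190:325,230:450]
cv2.imwrite("pics/top0c.png",cv2.resize(im,None,fx=3.6,fy=3.6,interpolation=cv2.INTER_CUBIC))
E
```

```text
(no output)
```

View pics/top0c.png

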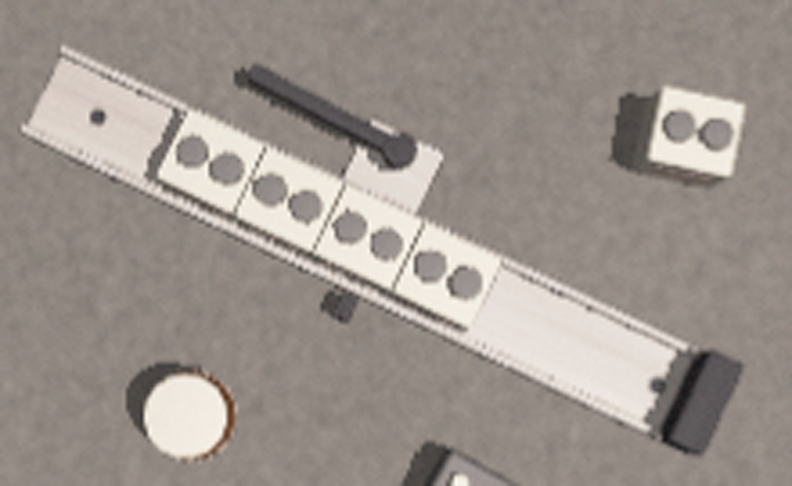

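The crop shows four white cartridges touching in the channel. The rear top edge runs from crop (182,110) to (160,178), the hub is at (402,150), the bar tip at (255,70), and the stop's face edge runs from (712,352) to (664,440). The spare stands apart at (700,130).

```bash
cat > h.py <<'E'
import cv2,numpy as np
from cell import *
def w(px,z,cam="top"):
    c=camera_params(cam);K=np.array([[c["fx"],0,c["cx"]],[0,c["fy"],c["cy"]],[0,0,1]])
    n=cv2.undistortPoints(np.array([[px]],float),K,np.array(c["dist_coeffs"]))[0,0]
    R=np.array(c["R"]);o=-R.T@np.array(c["t"]);d=R.T@np.array([*n,1]);return o+d*(z-o[2])/d[2]
def proj(X,cam="top"):
    c=camera_params(cam);K=np.array([[c["fx"],0,c["cx"]],[0,c["fy"],c["cy"]],[0,0,1]])
    return cv2.projectPoints(np.array(X,float).reshape(-1,1,3),cv2.Rodrigues(np.array(c["R"]))[0],np.array(c["t"]),K,np.array(c["dist_coeffs"]))[0][:,0]
E
python3 - <<'E'
from h import *
f=lambda u,v,z:w(((u+.5)/3.6-.5+230,(v+.5)/3.6-.5+190),z)
P=dict(oL=(62,46,.014),oR=(23,130,.014),rL=(182,110,.054),rR=(160,178,.054),fL=(500,265,.054),fR=(467,328,.054),hub=(402,150,.04),tip=(252,70,.038),sL=(712,352,.04),sR=(664,438,.04),post=(345,296,.034),jar=(186,416,.065),spare=(697,130,.06))
W={k:f(*v) for k,v in P.items()}
caps=np.array([f(u,v,.061) for u,v in[(191,151),(227,169),(269,189),(306,207),(350,227),(386,244),(430,266),(465,283)]])
x=caps[:,:2]-caps[:,:2].mean(0);a=np.linalg.svd(x)[2][0]
a=a*np.sign(a@(W["sL"]-W["oL"])[:2]);b=np.array([-a[1],a[0]])
print("a",a,"yaw",np.arctan2(a[1],a[0]),"caps c",caps.mean(0),"along",x@a,"across",x@b)
print("b check hub",b@(W["hub"][:2]-caps.mean(0)[:2]))
O=(W["oL"]+W["oR"])[:2]/2+.18*a
print("O from open end",O,"from stop",(W["sL"]+W["sR"])[:2]/2-.16*a,"from hub",W["hub"][:2]+.01*a-.045*b)
for k,v in W.items(): print(k,v.round(4),"tray",((v[:2]-O)@a).round(4),((v[:2]-O)@b).round(4))
print("caps tray",((caps[:,:2]-O)@a).round(4),((caps[:,:2]-O)@b).round(4))
from scipy.spatial.transform import Rotation as Ro
print(Ro.from_quat(read_state()["eef_rot"]).as_matrix().round(3))
E
```

```text
a [-0.40896531 -0.91254993] yaw -1.9921162594408173 caps c [0.6040426  0.03036069 0.061     ] along [-0.06958957 -0.05107473 -0.02973769 -0.01091421  0.01113756  0.02926825
  0.05162626  0.06928414] across [ 1.61462571e-04 -1.53951017e-04 -1.06929441e-04 -2.22625945e-04
  2.20396573e-04  3.20135392e-04 -6.09791374e-05 -1.57508995e-04]
b check hub 0.04519846180052013
O from open end [0.59382791 0.00594448] from stop [0.59311731 0.00718451] from hub [0.59322149 0.00572957]
oL [0.6883 0.1616 0.014 ] tray -0.1806 0.0225
oR [0.6466 0.1788 0.014 ] tray -0.1794 -0.0225
rL [0.6525 0.0991 0.054 ] tray -0.109 0.0155
rR [0.6206 0.1082 0.054 ] tray -0.1042 -0.0174
fL [ 0.5847 -0.0492  0.054 ] tray 0.054 0.0142
fR [ 0.5554 -0.0346  0.054 ] tray 0.0527 -0.0184
hub [ 0.6384 -0.0035  0.04  ] tray -0.0096 0.0445
tip [0.6748 0.0679 0.038 ] tray -0.0896 0.0485
sL [ 0.5478 -0.1497  0.04  ] tray 0.1609 0.0217
sR [ 0.5075 -0.1279  0.04  ] tray 0.1574 -0.024
post [0.5696 0.0213 0.034 ] tray -0.0041 -0.0284
jar [0.5118 0.0918 0.065 ] tray -0.0448 -0.1099
spare [ 0.6488 -0.138   0.06  ] tray 0.1089 0.109
caps tray [-0.096  -0.0775 -0.0562 -0.0374 -0.0153  0.0028  0.0252  0.0428] [-0.0005 -0.0008 -0.0008 -0.0009 -0.0004 -0.0003 -0.0007 -0.0008]
[[ 0.921  0.39  -0.001]
 [ 0.39  -0.921  0.002]
 [-0.    -0.002 -1.   ]]
```

The tray estimates agree to about 1 mm: origin (0.593, 0.006), yaw −114.1°. The row's rear face is at tray x ≈ −106 mm. I'll move over the open end with the fingers shut and the tool y axis across the channel.

```bash
R='[0,0,-0.749,0.658,-0.526,0,1]'; python3 -m crank '[[0,0,-0.749,0.658,-0.526,0,1],[0,0,-0.749,0.658,-0.526,0,1],[0,0,-0.749,0.658,-0.526,0,1],[0,0,-0.749,0.658,-0.526,0,1],[0,0,-0.749,0.658,-0.526,0,1],[0,0,-0.749,0.658,-0.526,0,1],[0,0,-0.749,0.658,-0.526,0,1],[0,0,-0.749,0.658,-0.526,0,1],[0,0,-0.749,0.658,-0.526,0,1],[0,0,-0.749,0.658,-0.526,0,1],[0,0,-0.749,0.658,-0.526,0,1],[0,0,-0.749,0.658,-0.526,0,1],[0,0,-0.749,0.658,-0.526,0,1],[0,0,-0.749,0.658,-0.526,0,1],[0,0,-0.749,0.658,-0.526,0,1],[0,0,-0.749,0.658,-0.526,0,1],[0,0,-0.749,0.658,-0.526,0,1],[0,0,-0.749,0.658,-0.526,0,1],[0,0,-0.749,0.658,-0.526,0,1],[0,0,-0.749,0.658,-0.526,0,1]]' 10
cat >> h.py <<'E'
from scipy.spatial.transform import Rotation as Ro
A=np.array([-.409,-.9125]);B=np.array([.9125,-.409]);O=np.array([.5933,.006])
def T(x,y): return O+A*x+B*y
def st():
    s=read_state();p=np.array(s["tool_pos"]);R=Ro.from_quat(s["eef_rot"]).as_matrix()
    d=p[:2]-O
    print("t",round(s["time_s"],2),"tray",(d@A).round(4),(d@B).round(4),"z",p[2].round(4),"x-axis in tray",(R[:2,0]@A).round(3),(R[:2,0]@B).round(3),"y",(R[:2,1]@A).round(3),(R[:2,1]@B).round(3),"F tray",np.round([s["force"][:2]@A,s["force"][:2]@B,s["force"][2]],2),"open",round(s["opening"],4))
    return p,R
def to(x,y,z):
    p,R=st();print("shift",(R.T@(np.array([*T(x,y),z])-p)).round(4))
E
python3 -c "
from h import *
to(-.15,-.0005,.12)"
```

```text
time_s: 1.77
tool_pos: [0.6503, 0.1364, 0.1698]
eef_rot: [0.839, 0.544, -0.0, -0.0]
force: [0.8, -0.2, 0.3]
opening: 0.0005
gripper_force: 0.0
t 1.77 tray -0.1422 -0.0013 z 0.1698 x-axis in tray -1.0 -0.0 y -0.0 1.0 F tray [-0.15  0.84  0.35] open 0.0005
shift [0.0078 0.0009 0.0498]
```

```bash
python3 -m crank '[[0,0,0,0.004,0.001,0.03,1],[0,0,0,0.004,0.001,0.06,1],[0,0,0,0.004,0.001,0.09,1],[0,0,0,0.004,0.001,0.12,1],[0,0,0,0.004,0.001,0.135,1],[0,0,0,0.004,0.001,0.148,1],[0,0,0,0.004,0.001,0.148,1],[0,0,0,0.004,0.001,0.148,1]]'
python3 - <<'E'
from h import *
st()
im,d=grab_frame("scene");cv2.imwrite("pics/s1.png",cv2.resize(im[170:340,180:420],None,fx=3.3,fy=3.3,interpolation=cv2.INTER_CUBIC))
E
```

```text
time_s: 2.43
tool_pos: [0.6524, 0.1377, 0.0219]
eef_rot: [0.839, 0.544, -0.0, -0.0]
force: [0.4, -0.4, 0.1]
opening: 0.0003
gripper_force: 0.0
t 2.43 tray -0.1444 0.0 z 0.0219 x-axis in tray -1.0 -0.0 y -0.0 1.0 F tray [0.2  0.55 0.12] open 0.0003
```

View pics/s1.png

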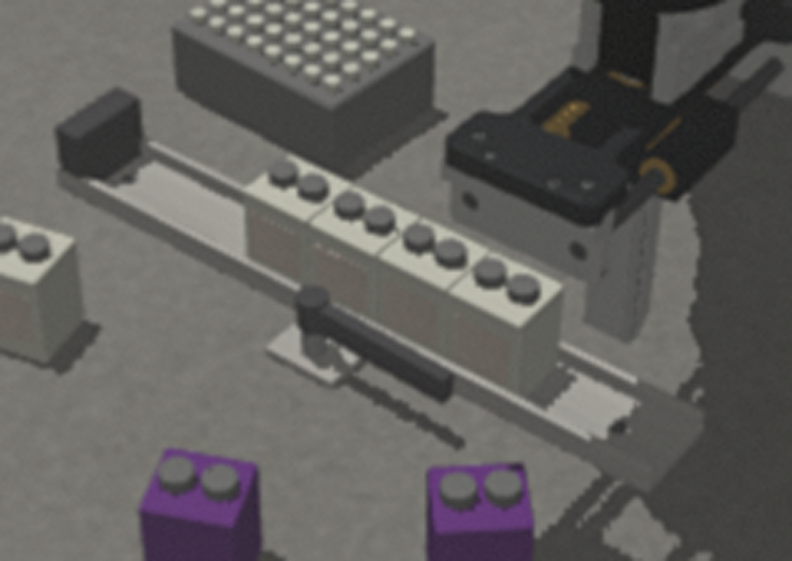

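The crop shows the row intact and the keeper outside the wall. The fingertips are at about (620,330), which looks like the far wall rather than mid-channel. I'll check against the projected TCP and the depth.

```bash
python3 - <<'E'
from h import *
c=lambda X:(proj(X,"scene")-[180,170])*3.3
p=np.array(read_state()["tool_pos"])
print("tcp",c([p]), "z+3cm",c([p+[0,0,.03]]))
for x,y,z in[(-.18,.0235,.014),(-.18,-.0235,.014),(.16,.02,.04),(.16,-.02,.04),(-.01,.045,.04),(-.0895,.048,.038),(-.106,.018,.054),(-.106,-.018,.054),(-.106,.018,.004)]: print((x,y,z),c([[*T(x,y),z]]).round())
im,d=grab_frame("scene")
par=camera_params("scene");R=np.array(par["R"]);t=np.array(par["t"])
for u,v in[(620,320),(620,280),(640,300),(600,300),(600,250)]:
    px=(180+u/3.3,170+v/3.3);a=w(px,0,"scene");b=w(px,.1,"scene")
    z=d[int(round(px[1])),int(round(px[0]))];za=(R@a+t)[2];zb=(R@b+t)[2];X=a+(b-a)*(z-za)/(zb-za)
    print(u,v,z,X.round(4),"tray",(X[:2]-O)@A,(X[:2]-O)@B)
E
```

```text
tcp [[609.19408172 395.4898402 ]] z+3cm [[614.36313672 345.61289199]]
(-0.18, 0.0235, 0.014) [[648. 474.]]
(-0.18, -0.0235, 0.014) [[703. 413.]]
(0.16, 0.02, 0.04) [[ 80. 138.]]
(0.16, -0.02, 0.04) [[134. 102.]]
(-0.01, 0.045, 0.04) [[310. 298.]]
(-0.0895, 0.048, 0.038) [[447. 377.]]
(-0.106, 0.018, 0.054) [[518. 329.]]
(-0.106, -0.018, 0.054) [[563. 286.]]
(-0.106, 0.018, 0.004) [[513. 411.]]
620 320 0.8144991 [0.6654 0.1401 0.0788] tray -0.15187932729686332 0.010969615192610294
620 280 0.80331725 [0.6639 0.1383 0.0994] tray -0.149606227095184 0.010359735533470004
640 300 0.82384694 [0.6515 0.1468 0.0795] tray -0.15228584089813388 -0.004475561373349219
600 300 0.81499314 [0.6618 0.1306 0.085 ] tray -0.14171329882611558 0.01151886383092772
600 250 0.6994003 [0.7387 0.1351 0.1752] tray -0.17724566857993934 0.07993744532647235
```

```bash
python3 - <<'E'
from h import *
st()
im,d=grab_frame("scene");a=cv2.resize(im[215:315,320:420],(500,500),interpolation=cv2.INTER_CUBIC)
im2,d2=grab_frame("top");b=cv2.resize(im2[185:285,215:315],(300,300),interpolation=cv2.INTER_CUBIC)
o=np.zeros((500,800,3),np.uint8);o[:,:500]=a;o[:300,500:]=b
cv2.imwrite("pics/s2.png",cv2.convertScaleAbs(o,alpha=1.5,beta=15))
p=np.array(read_state()["tool_pos"]);q=proj([p,p+[0,0,.05]],"scene");print((q-[320,215])*5)
E
```

```text
t 2.53 tray -0.1453 0.0011 z 0.0236 x-axis in tray -1.0 -0.0 y -0.0 1.0 F tray [-0.73  0.43  0.93] open 0.0004
[[223.22489774 373.34685445]
 [236.48359644 245.32998994]]
```

View pics/s2.png

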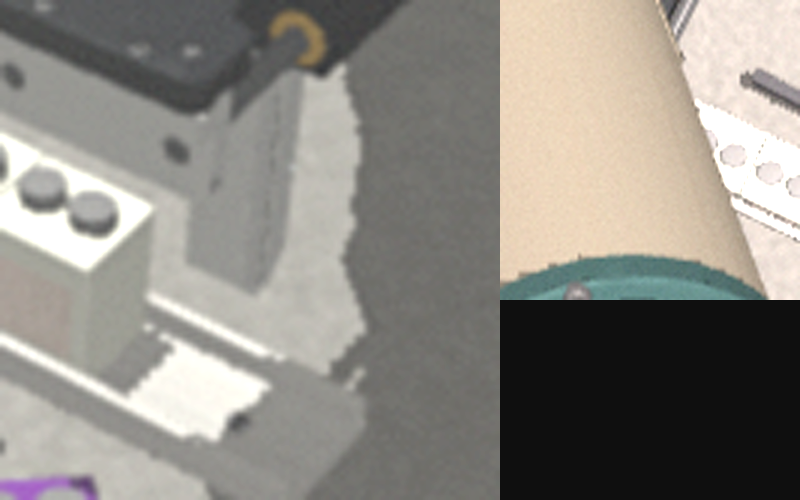

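The fingertip's near corner is seen at (255,293), about 45 mm above where the reported TCP projects, (223,373). I'll measure the real tip height from depth.

```bash
cat >> h.py <<'E'
def pts(cam="scene",d=None):
    if d is None: d=grab_frame(cam)[1]
    c=camera_params(cam);K=np.array([[c["fx"],0,c["cx"]],[0,c["fy"],c["cy"]],[0,0,1]])
    v,u=np.mgrid[:480,:640];n=cv2.undistortPoints(np.stack([u.ravel(),v.ravel()],1).astype(float)[:,None],K,np.array(c["dist_coeffs"]))[:,0]
    P=np.c_[n,np.ones(len(n))]*d.reshape(-1,1)
    X=((P-np.array(c["t"]))@np.array(c["R"])).reshape(480,640,3);X[d==0]=np.nan
    Y=X.copy();Y[...,0]=(X[...,:2]-O)@A;Y[...,1]=(X[...,:2]-O)@B
    return Y
E
python3 - <<'E'
from h import *
Y=pts()
for u in(360,365,370,374):
    print(u,[(v,*(Y[v,u]*1000).round().tolist()) for v in range(238,286,3)])
E
```

```text
360 [(238, -177.0, 85.0, 190.0), (241, -177.0, 84.0, 185.0), (244, -174.0, 80.0, 176.0), (247, -175.0, 79.0, 171.0), (250, -176.0, 81.0, 168.0), (253, -176.0, 80.0, 163.0), (256, -138.0, 12.0, 92.0), (259, -139.0, 12.0, 87.0), (262, -139.0, 12.0, 82.0), (265, -139.0, 11.0, 75.0), (268, -141.0, 14.0, 73.0), (271, -106.0, -50.0, 2.0), (274, -110.0, -45.0, 2.0), (277, -114.0, -39.0, 2.0), (280, -125.0, -19.0, 17.0), (283, -125.0, -20.0, 9.0)]
365 [(238, -177.0, 73.0, 183.0), (241, -177.0, 73.0, 178.0), (244, -144.0, 12.0, 117.0), (247, -144.0, 10.0, 110.0), (250, -145.0, 12.0, 107.0), (253, -146.0, 12.0, 102.0), (256, -147.0, 13.0, 97.0), (259, -147.0, 12.0, 92.0), (262, -148.0, 14.0, 88.0), (265, -148.0, 13.0, 82.0), (268, -147.0, 10.0, 74.0), (271, -148.0, 11.0, 69.0), (274, -115.0, -52.0, -1.0), (277, -119.0, -45.0, 1.0), (280, -123.0, -38.0, 2.0), (283, -133.0, -21.0, 13.0)]
370 [(238, -151.0, 11.0, 130.0), (241, -152.0, 13.0, 127.0), (244, -151.0, 11.0, 120.0), (247, -152.0, 12.0, 116.0), (250, -152.0, 11.0, 110.0), (253, -152.0, 9.0, 103.0), (256, -153.0, 9.0, 98.0), (259, -153.0, 9.0, 92.0), (262, -154.0, 10.0, 88.0), (265, -153.0, 8.0, 81.0), (268, -154.0, 7.0, 75.0), (271, -153.0, 5.0, 67.0), (274, -123.0, -54.0, 3.0), (277, -126.0, -48.0, 3.0), (280, -129.0, -43.0, 1.0), (283, -139.0, -26.0, 14.0)]
374 [(238, -151.0, 1.0, 124.0), (241, -152.0, 1.0, 119.0), (244, -153.0, 3.0, 115.0), (247, -152.0, -1.0, 107.0), (250, -152.0, -2.0, 101.0), (253, -152.0, -3.0, 95.0), (256, -153.0, -2.0, 90.0), (259, -153.0, -3.0, 85.0), (262, -152.0, -5.0, 77.0), (265, -152.0, -6.0, 71.0), (268, -152.0, -7.0, 65.0), (271, -124.0, -65.0, 2.0), (274, -127.0, -59.0, 1.0), (277, -131.0, -52.0, 2.0), (280, -134.0, -47.0, 2.0), (283, -138.0, -40.0, 2.0)]
```

Depth puts the fingertips at z ≈ 66 mm while the state says 22 mm. The body's height agrees with the depth, and x and y match the state. So the reported z is about 44 mm too low. I'll trust the camera and descend in steps, watching the force.

```bash
python3 -m crank '[[0,0,0,0,0,0.01,1],[0,0,0,0,0,0.02,1],[0,0,0,0,0,0.03,1],[0,0,0,0,0,0.03,1],[0,0,0,0,0,0.03,1]]'
python3 - <<'E'
from h import *
st();Y=pts()
m=(abs(Y[...,0]+.145)<.014)&(abs(Y[...,1])<.018)&(Y[...,2]>.02)&(Y[...,2]<.12)
z=Y[m];print(len(z),np.percentile(z[:,2],[0,1,3,5,10]).round(4),z[:,:2].min(0).round(3),z[:,:2].max(0).round(3))
v,u=np.nonzero(m)
for c in(360,362,365,368): 
    r=v[u==c]; 
    if len(r): print(c,r.max(),Y[r.max()-3:r.max()+1,c].round(3).tolist())
E
```

```text
time_s: 3.1
tool_pos: [0.6514, 0.1375, -0.0093]
eef_rot: [0.839, 0.544, -0.001, -0.0]
force: [0.8, 1.6, 0.2]
opening: 0.0005
gripper_force: 0.0
t 3.1 tray -0.1438 -0.0008 z -0.0093 x-axis in tray -1.0 -0.0 y -0.0 1.0 F tray [-1.75  0.05  0.24] open 0.0005
532 [0.0283 0.0301 0.0346 0.0367 0.0392] [-0.153 -0.015] [-0.133  0.012]
360 285 [[-0.14, 0.008, 0.042], [-0.142, 0.011, 0.042], [-0.141, 0.01, 0.04], [-0.141, 0.009, 0.037]]
362 286 [[-0.146, 0.012, 0.045], [-0.144, 0.008, 0.04], [-0.145, 0.01, 0.039], [-0.145, 0.01, 0.038]]
365 288 [[-0.151, 0.011, 0.044], [-0.15, 0.011, 0.041], [-0.149, 0.009, 0.037], [-0.15, 0.009, 0.036]]
368 289 [[-0.151, 0.003, 0.036], [-0.151, 0.003, 0.034], [-0.151, 0.003, 0.032], [-0.151, 0.002, 0.029]]
```

```bash
python3 -m crank '[[0,0,0,0,0,0.008,1],[0,0,0,0,0,0.014,1],[0,0,0,0,0,0.014,1],[0,0,0,-0.01,0,0.014,1],[0,0,0,-0.02,0,0.014,1],[0,0,0,-0.022,0,0.014,1],[0,0,0,-0.024,0,0.014,1],[0,0,0,-0.026,0,0.014,1],[0,0,0,-0.028,0,0.014,1],[0,0,0,-0.03,0,0.014,1],[0,0,0,-0.032,0,0.014,1],[0,0,0,-0.034,0,0.014,1],[0,0,0,-0.036,0,0.014,1],[0,0,0,-0.04,0,0.014,1],[0,0,0,-0.044,0,0.014,1],[0,0,0,-0.048,0,0.014,1],[0,0,0,-0.052,0,0.014,1],[0,0,0,-0.056,0,0.014,1],[0,0,0,-0.058,0,0.014,1],[0,0,0,-0.06,0,0.014,1]]'
python3 - <<'E'
from h import *
st();im,d=grab_frame("scene");cv2.imwrite("pics/s3.png",cv2.convertScaleAbs(cv2.resize(im[170:340,180:420],None,fx=3.3,fy=3.3,interpolation=cv2.INTER_CUBIC),alpha=1.4))
E
```

```text
time_s: 4.82
tool_pos: [0.6285, 0.0831, -0.0214]
eef_rot: [0.839, 0.544, 0.001, 0.0]
force: [2.2, 4.3, 3.8]
opening: 0.0006
gripper_force: 2.7
t 4.82 tray -0.0848 0.0005 z -0.0214 x-axis in tray -1.0 -0.0 y -0.0 1.0 F tray [-4.84  0.25  3.83] open 0.0006
```

View pics/s3.png

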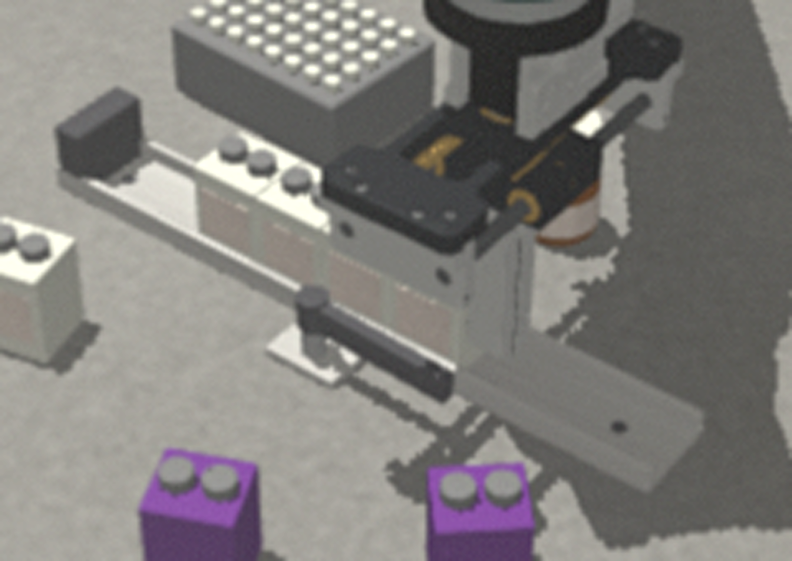

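The row is moving as one, with the front cartridge's side at about crop (200,190) and no gaps. I'll continue.

```bash
python3 -m crank '[[0,0,0,-0.003,0,0,1],[0,0,0,-0.007,0,0,1],[0,0,0,-0.011,0,0,1],[0,0,0,-0.015,0,0,1],[0,0,0,-0.019,0,0,1],[0,0,0,-0.023,0,0,1],[0,0,0,-0.027,0,0,1],[0,0,0,-0.031,0,0,1],[0,0,0,-0.035,0,0,1],[0,0,0,-0.039,0,0,1],[0,0,0,-0.043,0,0,1],[0,0,0,-0.047,0,0,1],[0,0,0,-0.051,0,0,1],[0,0,0,-0.055,0,0,1],[0,0,0,-0.058,0,0,1],[0,0,0,-0.061,0,0,1],[0,0,0,-0.064,0,0,1],[0,0,0,-0.066,0,0,1],[0,0,0,-0.068,0,0,1],[0,0,0,-0.070,0,0,1]]'
python3 -c "
from h import *
st()"
```

```text
time_s: 6.53
tool_pos: [0.5999, 0.0199, -0.0215]
eef_rot: [0.839, 0.544, 0.001, -0.0]
force: [2.6, 5.2, 4.3]
opening: 0.0007
gripper_force: 2.8
t 6.53 tray -0.0154 0.0003 z -0.0215 x-axis in tray -1.0 -0.001 y -0.001 1.0 F tray [-5.77  0.21  4.34] open 0.0007
```

Next, slow steps to seat the row, watching for the force to rise (about 7 mm to go).

```bash
python3 -m crank '[[0,0,0,-0.001,0,0,1],[0,0,0,-0.002,0,0,1],[0,0,0,-0.003,0,0,1],[0,0,0,-0.004,0,0,1],[0,0,0,-0.005,0,0,1],[0,0,0,-0.006,0,0,1],[0,0,0,-0.007,0,0,1]]' | grep -E 'pos|^force'
python3 -m crank '[[0,0,0,-0.001,0,0,1],[0,0,0,-0.001,0,0,1]]'| grep -E 'pos|^force'
python3 -c "
from h import *
st()"
```

```text
tool_pos: [0.5983, 0.0163, -0.0214]
force: [5.1, 10.5, 1.1]
tool_pos: [0.5985, 0.0163, -0.0214]
force: [5.6, 11.2, 1.2]
t 7.28 tray -0.0115 0.0005 z -0.0214 x-axis in tray -1.0 -0.003 y -0.003 1.0 F tray [-12.49   0.59   1.24] open 0.0007
```

The force rose to 12.5 N and the motion stalled near the predicted place. I'll check by picture that it is the end stop.

```bash
python3 - <<'E'
from h import *
im,d=grab_frame("scene");im2,_=grab_frame("top")
a=cv2.resize(im[180:310,185:345],(800,650),interpolation=cv2.INTER_CUBIC)[:600]
cv2.imwrite("pics/s4.png",cv2.convertScaleAbs(a,alpha=1.4))
for x,y,z in[(.16,.018,.054),(.16,-.018,.054),(.12,.018,.054),(.08,.018,.054),(.04,.018,.054),(0,.018,.054)]:print(x,y,((proj([[*T(x,y),z]],"scene")-[185,180])*5).round())
E
```

```text
0.16 0.018 [[ 96. 122.]]
0.16 -0.018 [[171.  73.]]
0.12 0.018 [[185. 165.]]
0.08 0.018 [[277. 211.]]
0.04 0.018 [[373. 258.]]
0 0.018 [[473. 307.]]
```

View pics/s4.png

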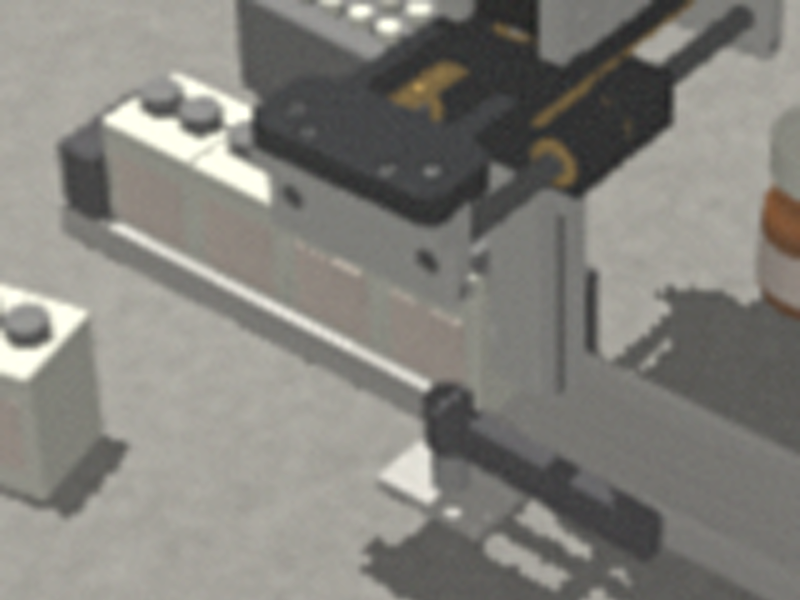

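The front cartridge adjoins the dark stop at crop (105,160–215) with no floor showing between them, and all four are tight. A slightly firmer push will confirm it's rigid. Then back off a little, retreat and lift.

```bash
python3 -m crank '[[0,0,0,-0.001,0,0,1],[0,0,0,-0.002,0,0,1],[0,0,0,-0.002,0,0,1],[0,0,0,-0.002,0,0,1]]' | grep -E 'pos|^force'; python3 -c "
from h import *
st()"
python3 -m crank '[[0,0,0,0.002,0,0,1],[0,0,0,0.004,0,0,1],[0,0,0,0.007,0,0,1],[0,0,0,0.011,0,0,1],[0,0,0,0.02,0,0,1],[0,0,0,0.035,0,0,1],[0,0,0,0.05,0,0,1],[0,0,0,0.05,0,0,1]]' | grep -E 'pos|^force'; python3 -c "
from h import *
st()"
```

```text
tool_pos: [0.5986, 0.0164, -0.0213]
force: [5.0, 14.0, 1.1]
t 7.72 tray -0.0117 0.0006 z -0.0213 x-axis in tray -1.0 -0.004 y -0.004 1.0 F tray [-14.8   -1.17   1.09] open 0.0008
tool_pos: [0.6172, 0.0612, -0.0218]
force: [0.4, 0.8, -0.4]
t 8.38 tray -0.0602 -0.0008 z -0.0218 x-axis in tray -1.0 -0.005 y -0.005 1.0 F tray [-0.94  0.04 -0.38] open 0.0005
```

The position doesn't change at 15 N, so the row is seated. Next, a check of the free space outside the keeper and the bar's current angle.

```bash
python3 -m crank '[[0,0,0,0,0,-0.025,1],[0,0,0,0,0,-0.05,1],[0,0,0,0,0.03,-0.05,1],[0,0,0,0,0.06,-0.05,1],[0,0,0,0,0.082,-0.05,1],[0,0,0,0,0.082,-0.05,1],[0,0,0,0,0.082,-0.05,1]]' | grep -E 'pos|^force'; python3 - <<'E'
from h import *
st()
for p,z in[((285,164),.056),((349,155),.056)]:
    X=w(p,z);print("purple tray",(X[:2]-O)@A,(X[:2]-O)@B)
Y=pts()
m=(Y[...,2]>.028)&(Y[...,2]<.045)&(Y[...,0]<-.015)&(Y[...,0]>-.1)&(Y[...,1]>.034)&(Y[...,1]<.07)
z=Y[m];print(m.sum(),np.polyfit(z[:,0],z[:,1],1),z.min(0),z.max(0))
m=(Y[...,2]>.053)&(Y[...,2]<.12)&(abs(Y[...,0]+.061)<.02)&(abs(Y[...,1]-.08)<.03)
z=Y[m];print("finger",m.sum(),z.min(0).round(3),z.max(0).round(3))
E
```

```text
tool_pos: [0.6906, 0.0215, 0.0276]
force: [-0.8, 0.2, -0.5]
t 8.97 tray -0.0539 0.0825 z 0.0276 x-axis in tray -1.0 0.001 y 0.001 1.0 F tray [ 0.16 -0.8  -0.47] open 0.0004
purple tray -0.1436924567309632 0.10498817342578369
purple tray -0.05331376249975669 0.16543468947409884
276 [-0.04234887  0.04599015] [-0.09041789  0.04059714  0.0280011 ] [-0.03867861  0.05291945  0.04235657]
finger 596 [-0.063  0.068  0.064] [-0.042  0.096  0.12 ]
```

The bar is near −0.04 rad and the space outside is free; the nearest purple block starts at y > 138 mm. I'll lower to a tip height of about 25 mm and sweep the first 60° along the arc.

```bash
python3 -m crank '[[0,0,0,0.01,0,0.02,1],[0,0,0,0.01,0,0.04,1],[0,0,0,0.01,0,0.046,1],[0,0,0,0.01,-0.008,0.046,1],[0,0,0,0.01,-0.014,0.046,1],[0,0,0,0.01,-0.018,0.046,1],[0,0,0,0.011,-0.021,0.046,1],[0,0,0,0.012,-0.0255,0.046,1],[0,0,0,0.013,-0.03,0.046,1],[0,0,0,0.014,-0.034,0.046,1],[0,0,0,0.014,-0.039,0.046,1],[0,0,0,0.0135,-0.044,0.046,1],[0,0,0,0.013,-0.049,0.046,1],[0,0,0,0.0115,-0.0535,0.046,1],[0,0,0,0.01,-0.0585,0.046,1],[0,0,0,0.008,-0.063,0.046,1],[0,0,0,0.005,-0.068,0.046,1],[0,0,0,0.002,-0.0725,0.046,1],[0,0,0,-0.0015,-0.0765,0.046,1],[0,0,0,-0.0015,-0.0765,0.046,1]]' | grep -E 'pos|^force'; python3 - <<'E'
from h import *
st();im,d=grab_frame("scene");a=cv2.resize(im[180:310,185:345],(800,650),interpolation=cv2.INTER_CUBIC)[:600]
cv2.imwrite("pics/s5.png",cv2.convertScaleAbs(a,alpha=1.4))
E
```

```text
tool_pos: [0.6185, 0.0515, -0.0179]
force: [-0.5, -0.1, -0.1]
t 10.68 tray -0.0518 0.0044 z -0.0179 x-axis in tray -1.0 -0.0 y -0.0 1.0 F tray [ 0.29 -0.4  -0.06] open 0.0002
```

View pics/s5.png

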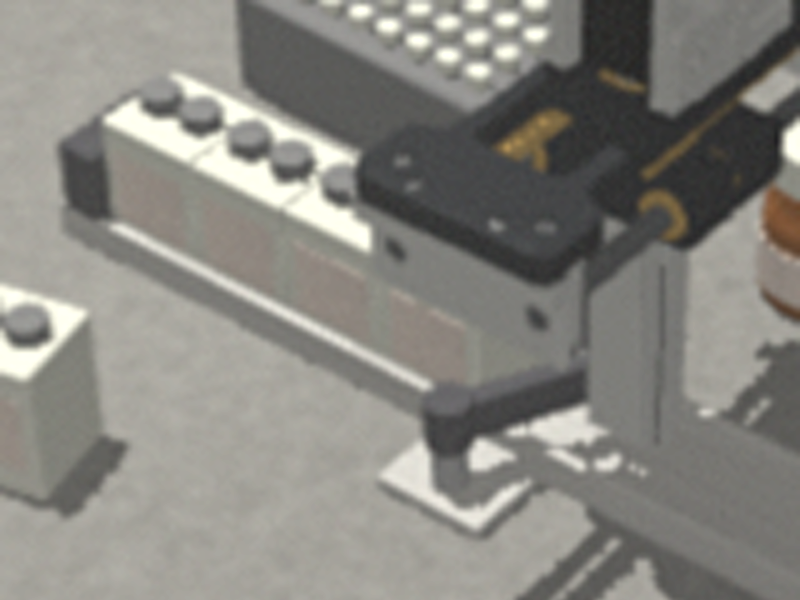

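The bar has followed to about 60°: hub at crop (447,400), and the finger behind the bar at (620,380). Next, the last part of the sweep, slowly.

```bash
python3 -m crank '[[0,0,0,-0.004,-0.003,0,1],[0,0,0,-0.008,-0.0065,0,1],[0,0,0,-0.013,-0.0095,0,1],[0,0,0,-0.017,-0.012,0,1],[0,0,0,-0.02,-0.014,0,1],[0,0,0,-0.022,-0.015,0,1],[0,0,0,-0.024,-0.015,0,1],[0,0,0,-0.026,-0.015,0,1],[0,0,0,-0.027,-0.015,0,1],[0,0,0,-0.027,-0.015,0,1]]' | grep -E 'pos|^force'; python3 -c "
from h import *
st()"
```

```text
tool_pos: [0.5952, 0.0332, -0.0179]
force: [0.5, -0.3, 0.2]
t 11.57 tray -0.0256 -0.0094 z -0.0179 x-axis in tray -1.0 -0.0 y -0.0 1.0 F tray [0.09 0.57 0.2 ] open 0.0004
```

```bash
python3 -m crank '[[0,0,0,-0.001,0,0,1],[0,0,0,-0.002,0,0,1],[0,0,0,-0.003,0,0,1],[0,0,0,-0.003,0,0,1]]' | grep -E 'pos|^force'; python3 -c "
from h import *
st()"
```

```text
tool_pos: [0.5952, 0.0328, -0.0177]
force: [2.4, 4.3, -2.5]
t 11.9 tray -0.0252 -0.0093 z -0.0177 x-axis in tray -1.0 -0.001 y -0.001 1.0 F tray [-4.91  0.39 -2.5 ] open 0.0004
```

It stalled at x = −25.2 mm, against −25.5 expected for closed. One firm press, then back off, lift and move clear.

```bash
python3 -m crank '[[0,0,0,-0.001,0,0,1],[0,0,0,-0.002,0,0,1],[0,0,0,-0.003,0,0,1],[0,0,0,-0.004,0,0,1],[0,0,0,-0.004,0,0,1]]' | grep -E 'pos|^force'; python3 -c "
from h import *
st()"
python3 -m crank '[[0,0,0,0.003,0,0,1],[0,0,0,0.008,0,0,1],[0,0,0,0.016,0,0,1],[0,0,0,0.03,0,0,1],[0,0,0,0.05,0,-0.02,1],[0,0,0,0.07,0,-0.06,1],[0,0,0,0.1,0,-0.1,1],[0,0,0,0.14,0,-0.12,1],[0,0,0,0.18,0,-0.12,1],[0,0,0,0.22,0,-0.12,1],[0,0,0,0.25,0,-0.12,1],[0,0,0,0.25,0,-0.12,1],[0,0,0,0.25,0,-0.12,1]]' | grep -E 'pos|^force'
python3 - <<'E'
from h import *
st();im,d=grab_frame("scene");im2,_=grab_frame("top")
a=cv2.resize(im[180:300,185:345],(800,600),interpolation=cv2.INTER_CUBIC);b=im2[190:325,230:450]
o=np.zeros((600,800,3),np.uint8);o[:300,:400]=cv2.resize(a,(400,300));o[:300,400:]=cv2.resize(im[150:320,180:406],(400,300));o[300:,:489]=cv2.resize(b,(489,300),interpolation=cv2.INTER_CUBIC)
cv2.imwrite("pics/s6.png",cv2.convertScaleAbs(o,alpha=1.3))
E
```

```text
tool_pos: [0.5952, 0.0328, -0.0176]
force: [3.8, 9.5, -5.0]
t 12.32 tray -0.0252 -0.0092 z -0.0176 x-axis in tray -1.0 -0.003 y -0.003 1.0 F tray [-10.21  -0.45  -5.04] open 0.0003
tool_pos: [0.6938, 0.2595, 0.1015]
force: [-0.5, -0.8, -0.2]
t 13.4 tray -0.2724 -0.012 z 0.1015 x-axis in tray -1.0 -0.005 y -0.005 1.0 F tray [ 0.94 -0.13 -0.16] open 0.0004
```

View pics/s6.png

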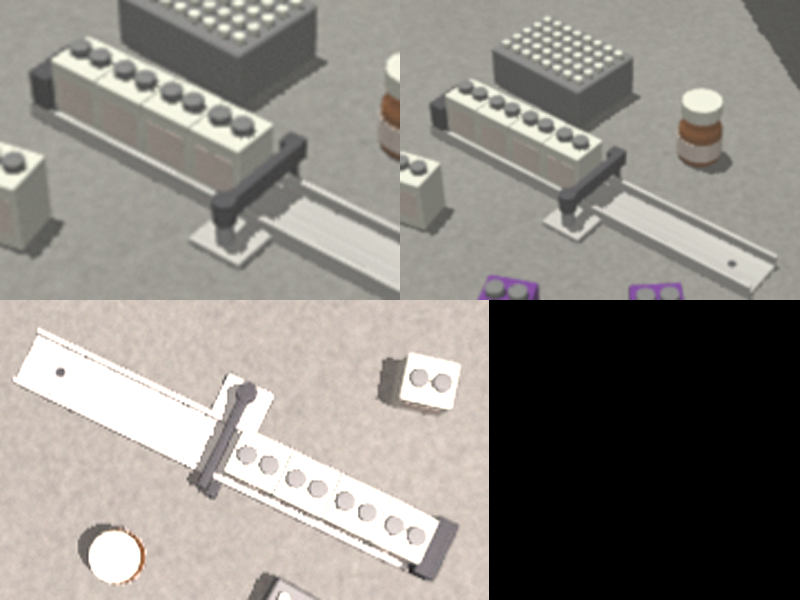

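The final picture shows the row evenly spaced (cap pairs about 49 px apart) and against the stop at (435,540). The keeper lies square across behind it, from the hub at (246,392) to the catch post at (205,485). The spare, jar and tip box haven't moved, and the arm is clear.

```bash
python3 -c "
from cell import *
print(job_done())"
```

```text
the job is handed in; nothing more can be done
None
```

The job is handed in: the four cartridges rest against the end stop with no gaps, the keeper is closed across the tray behind them, and the arm is clear (about 13.5 s used).

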